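# Make up the suturing and sampling kits at the microsurgery bench

### The job

Make up the two kits for the course. In the tray with two equal long compartments lay the needle holder and the tweezers flat, one in each compartment; in the tray with three compartments lay the syringe flat in the long one and stand the large pot upright in the larger pocket and the tall vial upright in the smaller pocket. The small pot and the short vial are spares: leave them where they stand.

Things in the scene. Friction and masses are not known exactly. Their poses are not given: they have to be found in the camera images.
- instrument_tray: Loose off-white tray, 182 (x) x 161 (y) x 20 mm high, with TWO equal long compartments, each 176 (x) x 76 (y), centred at x = 0, y = +39.5 and -39.5 of the tray. Origin: centre of the underside. Floor and walls 3 thick; all walls, the divider too, reach 20 above the bench. Its x axis is within 0.25 rad of world x.
- sampling_tray: Loose off-white tray, 152 (x) x 159 (y) x 20 mm high, with THREE compartments: a long one 146 (x) x 76 (y) centred at x 0, y -38.5; beside it a larger pocket 88 (x) x 74 (y) centred at x -29, y +39.5 and a smaller pocket 55 x 74 centred at x +45.5, y +39.5. Origin: centre of the underside. Floor and walls 3 thick, all walls 20 above the bench. x axis within 0.25 rad of world x.
- needle_holder: Closed rigid steel needle holder, flat on a 6 mm thick blue mat: scissor-like, 150 mm long, two gold finger rings at -x (54 wide over both), short narrow jaw at +x. Origin: mid-length, on the underside; x from rings to jaw, z up. From x = -25 to +22 the two shanks run parallel, together 16 across (y), 6 high: grip there, across y. 45 g.
- tweezers: Plain rigid steel tweezers, no rings, lying on the blue mat with both legs level side by side: 125 mm long, 9 mm high. Origin: mid-length, on the underside; x from the joined butt to the points, z up. From x = -28 to +22 the legs are parallel, 14 across in y: grip there, across y. 25 g.
- syringe: Empty capped syringe lying on the blue mat, 130 mm long: clear barrel, 21 diameter, along x from -46 to +52; finger flange 40 wide (y), 21 high, 3 thick at x = -47.5 that stops it rolling; thumb rest at -x, capped nozzle at +x. Origin: mid-length, on the underside, 10.5 below the barrel axis; z up. Grip the barrel across y. 25 g.
- large_pot: Large specimen pot standing on the bench: frosted round body of 54 diameter, red screw lid of 58 diameter and 16 high, 58 mm high in all. Origin: centre of the underside, z up. 60 g.
- tall_vial: Tall amber glass vial standing on the bench: body 30 diameter up to 42 high, then a narrower neck with an aluminium cap of 22 diameter, 62 mm high in all. Origin: centre of the underside, z up. 50 g.
- small_pot: Spare, not needed: small specimen pot on the bench, red lid of 40 diameter, 42 mm high. Origin: centre of the underside.
- short_vial: Spare, not needed: short thin amber vial on the bench, 20 diameter, 36 mm high. Origin: centre of the underside.

How it is judged:
By the outcome, as a careful person would: the job done as asked, in the order asked, and still so for the second after the job is handed in, with the robot touching nothing.
It also fails if it takes over 122 s, if anything falls off the work surface, if the arm or the gripper's body presses on something with over 40 N, if the wrist force passes 120 N, or if a joint passes its speed limit or range.

### The arm

A 6-joint arm with a two-finger parallel gripper is mounted at the origin on the work surface. World frame = base frame: x ahead of the robot, y to its left, z up, the work surface at z = 0. Lengths are in m, angles in degrees, forces in N, time in s.
With the tool pointing down it reaches from about 0.3 to 0.75 m from the base axis. Payload 8.5 kg.
Tool frame: the origin (TCP) lies between the finger pads; the fingertips stand 22 mm ahead of it and the grasp point (between the pads) lies 3 mm ahead of it (env.nose_length is the distance from the TCP to the fingertips, in m); z points along the fingers, x is the direction in which the jaws open and shut, and the axes are right-handed (so a half turn about z gives the same grasp; the last joint's range is limited). The gripper opens to 85 mm and grips with 20 to 120 N. Pads are 22 mm wide; open, the fingers measure 114 mm over their backs; the gripper's body (76 mm by 85 mm) begins 54 mm behind the grasp point. The pads swing forward as they close: fully open they stand 13 mm farther back than shut.
Start: joints at [-75.934, 21.807, 74.336, -0, 83.858, -12.336], TCP at [0.245, -0.493, 0.253] pointing down, gripper open.
Joint ranges: [-178.18, 178.18], [-50.72, 133.34], [12.68, 142.11], [-81.47, 261.47], [9.98, 163.14], [-165.26, 165.26]. Speed limits (degrees/s): [136.94, 136.94, 180, 180, 180, 180].

### API

Orientations are given as a 3x3 rotation matrix whose columns are the frame's x, y, z axes.
In Python, from rig import env gives the robot as it stands.
- The arm moves only by the tool arm_command, never from a script. Its argument "steps" is a list of rows, each an object with "delta_pos": the shift along the world's x, y, z in mm, a list of three; "dr": the turn, a rotation vector about the world's x, y, z in degrees, a list of three. In form: [{"delta_pos": [dx, dy, dz], "dr": [wx, wy, wz]}, ...]. A call has 1 to 20 rows; each row shifts and turns the commanded pose from where the row before left it; what a row does not reach is not made up. A row lasts 1/10 s, in which the tool goes at most 50 mm and 8.59 degrees, less where a joint would pass 70% of its speed; a pose out of reach is approached as far as the arm can. A call with a gripper value outside its range is refused whole. "grip" is the opening, from 0 (shut) to 1 (fully open), set as the call begins (left out, the last holds). The fingers move at their own pace and stop on an object; "squeeze" is the grip in N (left out, the last holds). Time passes only in rows, so rows that do not move let the fingers close. It gives the time, the measured TCP pose, the force and the opening at its end, in the units of the state.
- env.observe(): the state, without advancing time (a new reading comes with each control period).
- env.get_image(name): name is "side" or "top" or "wrist"; returns the picture (400x640x3 uint8, blue, green, red); there is no depth.
- env.get_calibration(name): a dict with "fx", "fy", "cx", "cy" (pixels), "k1" (the pictures are not rectified: a ray, as slopes to the right and down, at radius r is drawn at 1 + k1 r^2 times it, then the intrinsics apply), "view" (4x4, takes a point from world to camera coordinates). Camera axes: x right, y up, looking along -z (the intrinsics and any distortion apply to the point x, -y, -z); pixel columns grow to the right and rows downward; lengths in m; the calibration is good to about 2 mm. A picture is of the moment at which its call begins: read the wrist's pose just before it. get_calibration takes no time and is no camera call; for the wrist camera it gives the pose at the moment of the call.
- env.close_job(): hands the job in, once; it reports no verdict.
The state is a dict: "time_s": time; "q": joint angles; "qvel": joint speeds; "joint_efforts": joint torques, N m; "position": TCP position; "tool_rot": TCP orientation; "ft_force": force on the tool from outside, world axes, zero at the start; "wrist_torque": the same for the moment, N m; "grip_width": finger opening in m.
Only numpy, scipy, OpenCV 4.12 (cv2) and the standard library are available. Lean on these libraries where they do the work, as an engineer would, in place of code of your own. Each camera call takes 0.05 s, during which the arm holds its last target. There are 200 camera calls.

## Working session

There is one attempt and no reset: what is moved stays moved. The work goes in short steps, Python scripts to look and compute and a tool call to move; the robot and the scene stay as the last step left them, time stands still between calls to the robot, and variables do not carry over. Pictures are saved under pics/ and viewed, about 12 in all and at most 16, crops included, and the job is handed in when it is done.

Besides the shell and the picture viewer there is one more tool, called after "Emit:" as name([rows], argument=value, ...), one row to a line, values as JSON. arm_command: Moves the arm, as the interface text tells. Its arguments: {"type":"object","properties":{"steps":{"type":"array"},"grip":{"type":"number"},"squeeze":{"type":"number"}},"required":["steps"]}

```bash
ls; mkdir -p pics; python3 - <<'E'
from rig import env
import cv2,numpy as np
np.set_printoptions(precision=4,suppress=True)
for n in("top","side","wrist"):
    im=env.get_image(n);cv2.imwrite(f"pics/{n}0.png",im)
    c=env.get_calibration(n);print(n,{k:c[k] for k in c if k!='view'});print(np.array(c['view']))
s=env.observe();print(s);print(env.nose_length)
E
```

```text
pics
top {'fx': 401.600885055161, 'fy': 401.600885055161, 'cx': 311.46990025227007, 'cy': 202.1263117750029, 'k1': -0.06600110088114218}
[[ 0.0022 -1.     -0.007  -0.0095]
 [ 0.9918  0.0013  0.1278 -0.5203]
 [-0.1278 -0.0072  0.9918 -0.8612]
 [ 0.      0.      0.      1.    ]]
side {'fx': 449.691745805607, 'fy': 449.691745805607, 'cx': 321.47076194772865, 'cy': 194.823768417366, 'k1': -0.10991589640605978}
[[-0.8992 -0.4371 -0.0193  0.4778]
 [ 0.2142 -0.4782  0.8518 -0.1386]
 [-0.3815  0.7618  0.5236 -0.7503]
 [ 0.      0.      0.      1.    ]]
wrist {'fx': 295.1173086620288, 'fy': 295.1173086620288, 'cx': 319.4334242646334, 'cy': 200.7846646333803, 'k1': -0.0028003829748732482}
[[ 0.4451 -0.8955 -0.001  -0.5494]
 [ 0.847   0.4213 -0.3242  0.0432]
 [ 0.2908  0.1434  0.946  -0.3812]
 [ 0.      0.      0.      1.    ]]
{'time_s': 0.15, 'q': array([-75.9348,  21.8339,  74.3725,  -0.0014,  83.8579, -12.3351]), 'qvel': array([ 0.0627, -0.1182, -0.2226,  0.0283,  0.0008, -0.0366]), 'joint_efforts': array([  0.0018, -44.8628, -23.1344,  -0.0002,   0.0038,   0.    ]), 'position': array([ 0.2445, -0.4924,  0.2529]), 'tool_rot': array([[ 0.4446, -0.8957, -0.0003],
       [-0.8957, -0.4446,  0.0011],
       [-0.0011, -0.0002, -1.    ]]), 'ft_force': array([-0.107 , -0.3862,  0.0353]), 'wrist_torque': array([-0.0307,  0.0127,  0.0191]), 'grip_width': 0.08532847110323019}
0.022
```

View pics/top0.png

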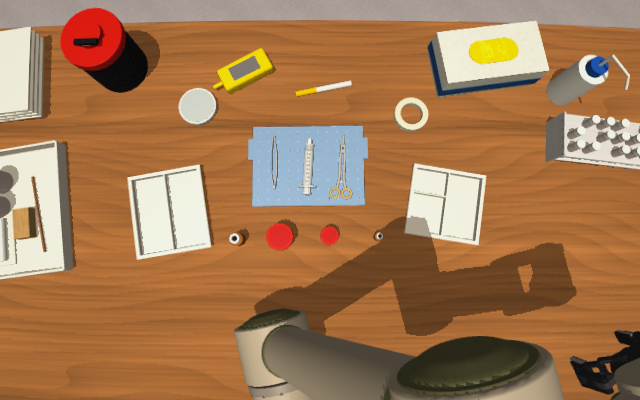

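View pics/side0.png

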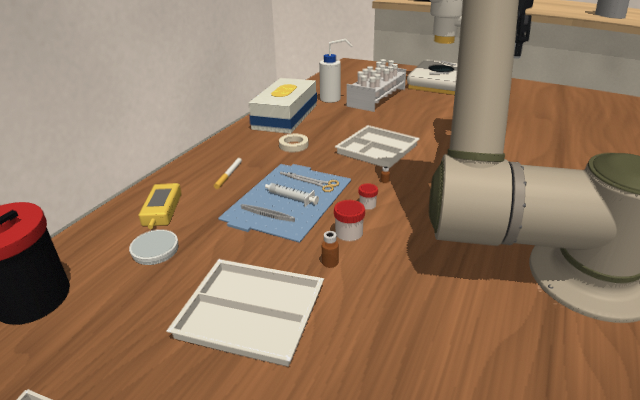

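The top view shows the instrument tray at about (169,211) px and the sampling tray at about (446,204). Its long compartment is on the right, the small pocket upper left and the large pocket lower left. On the mat, tweezers are at (275,160), the syringe at (308,166) and the needle holder at (342,166) with its rings toward the robot. The large pot is at (280,236) and the tall vial at (236,239). The spares are at (330,235) and (379,237). The side view agrees.

```bash
cat > h.py <<'E'
import cv2,numpy as np
np.set_printoptions(precision=4,suppress=True)
def rays(c,px):
    K=np.array([[c['fx'],0,c['cx']],[0,c['fy'],c['cy']],[0,0,1.]])
    p=np.array(px,float).reshape(-1,1,2)
    u=cv2.undistortPoints(p,K,np.array([c['k1'],0,0,0.])).reshape(-1,2)
    d=np.c_[u[:,0],-u[:,1],-np.ones(len(u))]
    V=np.array(c['view']);R=V[:3,:3]
    return -R.T@V[:3,3], d@R
def plane(c,px,z):
    o,d=rays(c,px);return o+d*((z-o[2])/d[:,2])[:,None]
def proj(c,P):
    V=np.array(c['view']);q=np.atleast_2d(P)@V[:3,:3].T+V[:3,3]
    s=np.c_[q[:,0],-q[:,1]]/-q[:,2:];s=s*(1+c['k1']*(s**2).sum(1,keepdims=True))
    return s*[c['fx'],c['fy']]+[c['cx'],c['cy']]
def blobs(mask,amin):
    n,l,s,ce=cv2.connectedComponentsWithStats(mask.astype(np.uint8))
    return [(l==i,s[i],ce[i]) for i in range(1,n) if s[i][4]>=amin]
E
python3 - <<'E'
from h import *
from rig import env
c=env.get_calibration("top");im=cv2.imread("pics/top0.png");h=cv2.cvtColor(im,cv2.COLOR_BGR2HSV)
H,S,V=cv2.split(h)
for nm,(x0,x1,y0,y1) in dict(inst=(115,225,155,270),samp=(395,500,150,255)).items():
    m=np.zeros_like(S);m[y0:y1,x0:x1]=(S<70)[y0:y1,x0:x1]&((V>90)[y0:y1,x0:x1])
    b=max(blobs(m,50),key=lambda b:b[1][4])
    cn=max(cv2.findContours(b[0].astype(np.uint8),0,1)[0],key=cv2.contourArea).reshape(-1,2)
    P=plane(c,cn,.02)[:,:2]*1000
    r=cv2.minAreaRect(P.astype(np.float32));print(nm,b[1],r, cv2.boxPoints(r).round(0).tolist())
red=((H<8)|(H>172))&(S>170)&(V>100);red[:200]=0;red[300:]=0
for b in blobs(red,30):
    print("red",b[1],b[2],plane(c,[b[2]],.058),plane(c,[b[2]],.042))
print("vials",plane(c,[[236,238.5]],.062),plane(c,[[379,236.5]],.036))
crop=im[115:260,215:395];cv2.imwrite("pics/crop0.png",cv2.resize(crop,None,fx=4.4,fy=4.1,interpolation=cv2.INTER_CUBIC))
E
```

```text
inst [ 127  165   84   95 6178] ((500.6524658203125, 318.4818115234375), (192.0650634765625, 172.33018493652344), 10.091179847717285) [[391.0, 386.0], [421.0, 217.0], [610.0, 250.0], [580.0, 420.0]]
samp [ 405  164   81   81 5199] ((519.4346923828125, -312.783447265625), (170.20162963867188, 161.55177307128906), 80.67672729492188) [[426.0, -384.0], [585.0, -410.0], [613.0, -242.0], [454.0, -216.0]]
red [266 223  28  27 583] [279.2556 236.1835] [[0.4434 0.0602 0.058 ]] [[0.4441 0.0615 0.042 ]]
red [320 226  19  19 274] [328.9708 235.3175] [[ 0.4455 -0.0465  0.058 ]] [[ 0.4462 -0.0471  0.042 ]]
vials [[0.438  0.1525 0.062 ]] [[ 0.444  -0.1573  0.036 ]]
```

View pics/crop0.png

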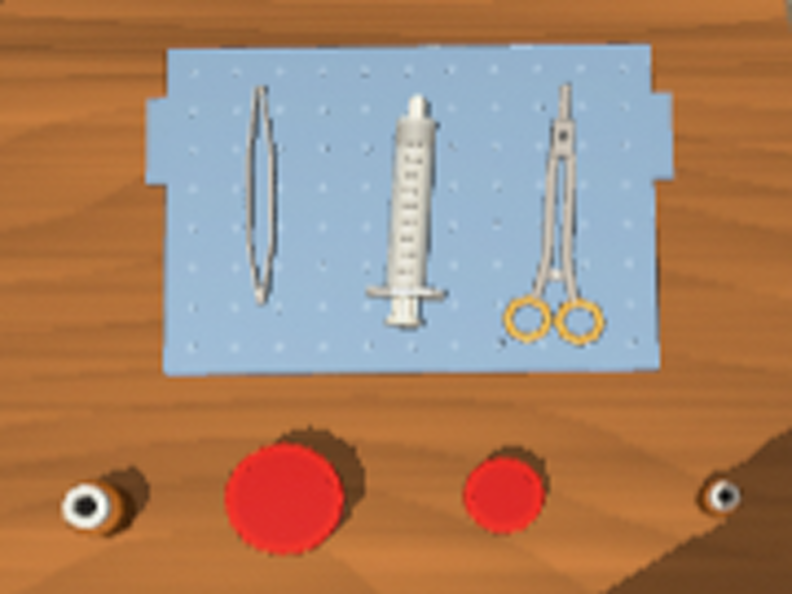

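Crop: tweezers, syringe and needle holder all lie roughly along world x. The rings and flange point toward the robot. I'll move over the mat and refine with the wrist camera.

Emit:
arm_command([
  {"delta_pos": [21.5,44,0],"dr": [0,0,-2.64]},
  {"delta_pos": [21.5,44,0],"dr": [0,0,-2.64]},
  {"delta_pos": [21.5,44,0],"dr": [0,0,-2.64]},
  {"delta_pos": [21.5,44,0],"dr": [0,0,-2.64]},
  {"delta_pos": [21.5,44,0],"dr": [0,0,-2.64]},
  {"delta_pos": [21.5,44,0],"dr": [0,0,-2.64]},
  {"delta_pos": [21.5,44,0],"dr": [0,0,-2.64]},
  {"delta_pos": [21.5,44,0],"dr": [0,0,-2.64]},
  {"delta_pos": [21.5,44,0],"dr": [0,0,-2.64]},
  {"delta_pos": [21.5,44,0],"dr": [0,0,-2.64]},
  {"delta_pos": [0,0,0],"dr": [0,0,0]},
  {"delta_pos": [0,0,0],"dr": [0,0,0]},
], grip=0.5)

```text
time_s: 1.35
position: [0.4596, -0.0518, 0.2531]
tool_rot: [[0.003, -1.0, -0.001], [-1.0, -0.003, -0.0], [0.0, 0.001, -1.0]]
ft_force: [-0.8, -1.6, 0.6]
grip_width: 0.0426
```

```bash
python3 - <<'E'
from h import *
from rig import env
import pickle
c=env.get_calibration("wrist");im=env.get_image("wrist");cv2.imwrite("pics/w1.png",im);pickle.dump(c,open("w1.pkl","wb"))
cv2.imwrite("pics/t1.png",env.get_image("top"))
s=env.observe();print(s['time_s'],s['position'],s['q'],s['tool_rot'],s['grip_width'])
E
```

```text
1.45 [ 0.4593 -0.0534  0.2532] [-21.3477  13.0084  87.4113  -0.0157  79.6038  68.6939] [[-0.0007 -1.     -0.0005]
 [-1.      0.0007 -0.0001]
 [ 0.0001  0.0005 -1.    ]] 0.04270421034656529
```

View pics/w1.png

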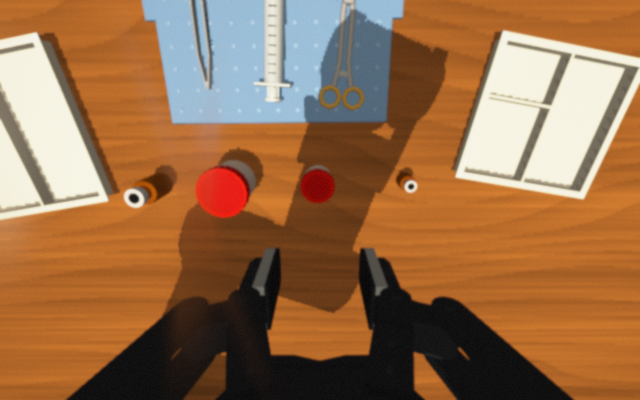

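Wrist view: the sampling tray is nearly complete at right, with corners at (503,31), (456,176) and (583,198). The mat is ahead, with the holder rings at (330,97) and (352,97). I'll now measure the instruments from the unshadowed top view.

```bash
python3 - <<'E'
from h import *
from rig import env
import pickle
c=env.get_calibration("top");im=cv2.imread("pics/top0.png");h=cv2.cvtColor(im,cv2.COLOR_BGR2HSV)
H,S,V=cv2.split(h)
m=np.zeros_like(S);m[131:202,256:362]=1
m=m.astype(bool)&~((H>95)&(H<125)&(S>65)&(V>110))
m=cv2.morphologyEx(m.astype(np.uint8),cv2.MORPH_CLOSE,np.ones((5,5)))
for b in blobs(m,60):
    cn=np.argwhere(b[0])[:,::-1]
    P=plane(c,cn,.012)[:,:2]*1000
    r=cv2.minAreaRect(P.astype(np.float32))
    vx,vy,x0,y0=cv2.fitLine(P.astype(np.float32),cv2.DIST_HUBER,0,.01,.01).ravel()
    if vx<0:vx,vy=-vx,-vy
    t=(P-[x0,y0])@[vx,vy];mid=(t.min()+t.max())/2
    print(b[1],"rect",r,"line yaw",np.degrees(np.arctan2(vy,vx)),"mid",x0+mid*vx,y0+mid*vy,"len",np.ptp(t))
# wrist ring check
cw=pickle.load(open("w1.pkl","rb"));print("rings w",plane(cw,[[330,97],[352,97]],.009),"joint pin",plane(c,[[215+563/4.4,115+135/4.1]],.012),"rings top",plane(c,[[215+527/4.4,115+320/4.1],[215+580/4.4,115+322/4.1]],.009))
print("flange tips",plane(c,[[215+367/4.4,115+292/4.1],[215+444/4.4,115+295/4.1]],.0165), plane(cw,[[254,83],[292,85]],.0165))
print("thumb/cap",plane(c,[[215+403/4.4,115+327/4.1],[215+417/4.4,115+96/4.1]],.0165))
print("tw ends",plane(c,[[215+261/4.4,115+303/4.1],[215+261/4.4,115+87/4.1]],.012),plane(cw,[[208,86]],.012))
print("samp corners w",plane(cw,[[503,31],[456,176],[583,198]],.02))
g=cv2.cvtColor(cv2.imread("pics/w1.png"),cv2.COLOR_BGR2HSV)
red=((g[...,0]<8)|(g[...,0]>172))&(g[...,1]>225);
for b in blobs(red,150): print("wred",b[1],b[2],plane(cw,[b[2]],.058),plane(cw,[b[2]],.042))
print("vials w",plane(cw,[[134,198]],.062),plane(cw,[[411,186]],.036))
E
```

```text
[ 256  135  104   67 3142] rect ((603.5520629882812, 1.150146484375), (155.71885681152344, 236.78138732910156), 0.07247737050056458) line yaw 87.38737 mid 570.99957439595 0.5138055015233789 len 238.47535374429629
rings w [[ 0.5454 -0.064   0.009 ]
 [ 0.5454 -0.0897  0.009 ]] joint pin [[ 0.6502 -0.0814  0.012 ]] rings top [[ 0.5446 -0.0619  0.009 ]
 [ 0.5435 -0.0895  0.009 ]]
flange tips [[ 0.5591  0.0214  0.0165]
 [ 0.5574 -0.0185  0.0165]] [[ 0.5599  0.0221  0.0165]
 [ 0.558  -0.0207  0.0165]]
thumb/cap [[ 0.5394  0.0026  0.0165]
 [ 0.6716 -0.0042  0.0165]]
tw ends [[0.5536 0.0768 0.012 ]
 [0.6783 0.0787 0.012 ]] [[0.5568 0.076  0.012 ]]
samp corners w [[ 0.6122 -0.2463  0.02  ]
 [ 0.4539 -0.2206  0.02  ]
 [ 0.4258 -0.3864  0.02  ]]
wred [ 197  168   52   50 1314] [228.3417 195.0289] [[0.4405 0.0505 0.058 ]] [[0.4353 0.0556 0.042 ]]
wred [300 170  35  33 869] [317.2002 186.214 ] [[ 0.4512 -0.0495  0.058 ]] [[ 0.4465 -0.0494  0.042 ]]
vials w [[0.438  0.1549 0.062 ]] [[ 0.4454 -0.1612  0.036 ]]
```

Emit:
arm_command([
  {"delta_pos": [29.4,-5.1,-24.6],"dr": [0,0,-0.56]},
  {"delta_pos": [29.4,-5.1,-24.6],"dr": [0,0,-0.56]},
  {"delta_pos": [29.4,-5.1,-24.6],"dr": [0,0,-0.56]},
  {"delta_pos": [29.4,-5.1,-24.6],"dr": [0,0,-0.56]},
  {"delta_pos": [29.4,-5.1,-24.6],"dr": [0,0,-0.56]},
  {"delta_pos": [0,0,0],"dr": [0,0,0]},
  {"delta_pos": [0,0,0],"dr": [0,0,0]},
])

```text
time_s: 2.15
position: [0.606, -0.0797, 0.1297]
tool_rot: [[-0.051, -0.999, -0.002], [-0.999, 0.051, 0.0], [-0.0, 0.002, -1.0]]
ft_force: [-0.5, 0.2, 0.8]
grip_width: 0.0429
```

```bash
python3 - <<'E'
from h import *
from rig import env
import pickle
c=env.get_calibration("wrist");im=env.get_image("wrist");pickle.dump(c,open("w2.pkl","wb"))
s=env.observe();print(s['time_s'],s['position'],s['q'],s['tool_rot'],s['grip_width'])
p=np.array(s['position']);R=np.array(s['tool_rot'])
print(proj(c,[[p[0],p[1],.012]]))
# grid ticks: expected line of tool x axis mid-plane at z=.012
for d in(-.06,-.03,0,.03,.06,.08):
    u=proj(c,[[p[0]+d*-R[0,1],p[1]+d*-R[1,1],.012]])[0];cv2.circle(im,tuple(int(round(v)) for v in u),1,(0,0,255),-1)
cv2.imwrite("pics/w2.png",im)
E
```

```text
2.2 [ 0.606  -0.0794  0.1308] [-18.5434  33.956   74.6056  -0.0053  71.4346  74.3499] [[-0.0504 -0.9987  0.    ]
 [-0.9987  0.0504 -0.0001]
 [ 0.0001 -0.     -1.    ]] 0.04270052257950452
[[318.8717 201.8371]]
```

View pics/w2.png

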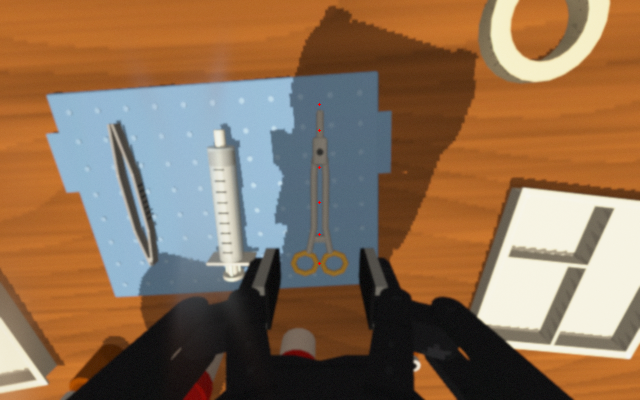

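The red axis markers lie along the needle holder's axis, with the rings at (305,263) and (334,263). Alignment is good, so I'll descend and grip.

Emit:
arm_command([
  {"delta_pos": [0,0,-30],"dr": [0,0,0]},
  {"delta_pos": [0,0,-30],"dr": [0,0,0]},
  {"delta_pos": [0,0,-25],"dr": [0,0,0]},
  {"delta_pos": [0,0,-15],"dr": [0,0,0]},
  {"delta_pos": [0,0,0],"dr": [0,0,0]},
  {"delta_pos": [0,0,0],"dr": [0,0,0]},
])

```text
time_s: 2.8
position: [0.6067, -0.0786, 0.032]
tool_rot: [[-0.049, -0.999, 0.002], [-0.999, 0.049, -0.001], [0.001, -0.002, -1.0]]
ft_force: [-0.5, -0.6, 0.2]
grip_width: 0.043
```

Emit:
arm_command([
  {"delta_pos": [0,0,0],"dr": [0,0,0]},
  {"delta_pos": [0,0,0],"dr": [0,0,0]},
  {"delta_pos": [0,0,0],"dr": [0,0,0]},
  {"delta_pos": [0,0,0],"dr": [0,0,0]},
  {"delta_pos": [0,0,0],"dr": [0,0,0]},
], grip=0, squeeze=40)

```text
time_s: 3.3
position: [0.607, -0.0784, 0.0322]
tool_rot: [[-0.049, -0.999, 0.002], [-0.999, 0.049, -0.001], [0.001, -0.002, -1.0]]
ft_force: [-2.9, 0.2, 8.5]
grip_width: 0.0117
```

```bash
python3 - <<'E'
from h import *
import pickle
c=pickle.load(open("w2.pkl","rb"))
print("tw",plane(c,[[115,123],[153,262]],.011))
print("syr cap,thumb,flange",plane(c,[[221,128],[233,279],[208,263],[255,264]],.0165))
print("pin/rings",plane(c,[[320,152],[305,263],[334,263]],.011))
print("samp corners NW,SW; ",plane(c,[[514,180],[472,340]],.02))
E
```

```text
tw [[0.6795 0.0779 0.011 ]
 [0.5544 0.0771 0.011 ]]
syr cap,thumb,flange [[ 0.6718 -0.0069  0.0165]
 [ 0.5361  0.0037  0.0165]
 [ 0.554   0.0238  0.0165]
 [ 0.5509 -0.0186  0.0165]]
pin/rings [[ 0.6485 -0.0824  0.011 ]
 [ 0.5463 -0.0634  0.011 ]
 [ 0.545  -0.0903  0.011 ]]
samp corners NW,SW;  [[ 0.6195 -0.238   0.02  ]
 [ 0.4566 -0.2234  0.02  ]]
```

Emit:
arm_command([
  {"delta_pos": [0,0,0],"dr": [0,0,0]},
  {"delta_pos": [0,0,0],"dr": [0,0,0]},
])

```text
time_s: 3.5
position: [0.607, -0.0783, 0.0321]
tool_rot: [[-0.049, -0.999, 0.002], [-0.999, 0.049, -0.001], [0.001, -0.002, -1.0]]
ft_force: [-1.4, 0.4, 8.9]
grip_width: 0.0121
```

```bash
python3 - <<'E'
from h import *
from rig import env
cv2.imwrite("pics/w3.png",env.get_image("wrist")[200:400,160:480])
cv2.imwrite("pics/s3.png",cv2.resize(env.get_image("side")[140:260,210:370],None,fx=4,fy=4))
a=cv2.resize(cv2.imread("pics/w3.png"),(640,400));b=cv2.imread("pics/s3.png")
b=cv2.resize(b,(266,200));cv2.imwrite("pics/w3.png",np.vstack([a,cv2.resize(b[:, :],(640,200))])[:600])
print(env.observe()['ft_force'],env.observe()['grip_width'])
E
```

```text
[-2.0391 -0.3701  9.0621] 0.011722827905835755
```

View pics/w3.png

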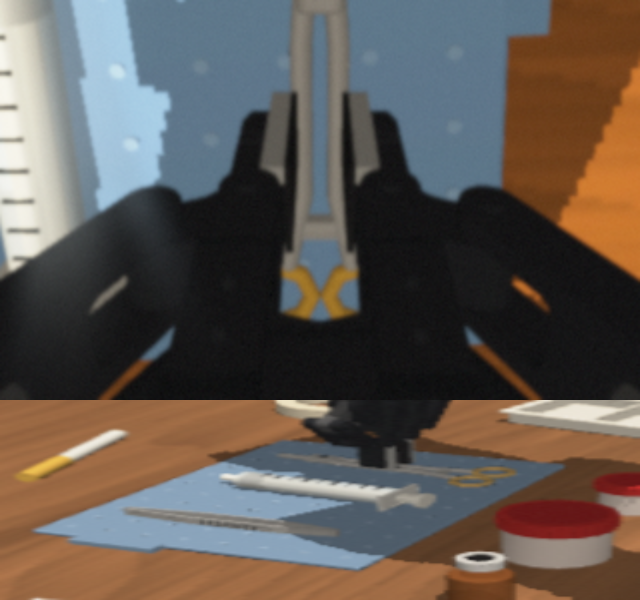

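The pads bracket both shanks. Lift and carry toward the instrument tray.

Emit:
arm_command([
  {"delta_pos": [0,0,20],"dr": [0,0,0]},
  {"delta_pos": [0,0,35],"dr": [0,0,0]},
  {"delta_pos": [0,0,35],"dr": [0,0,0]},
  {"delta_pos": [-9.95,35.8,6],"dr": [0,0,1.28]},
  {"delta_pos": [-9.95,35.8,6],"dr": [0,0,1.28]},
  {"delta_pos": [-9.95,35.8,6],"dr": [0,0,1.28]},
  {"delta_pos": [-9.95,35.8,6],"dr": [0,0,1.28]},
  {"delta_pos": [-9.95,35.8,6],"dr": [0,0,1.28]},
  {"delta_pos": [-9.95,35.8,6],"dr": [0,0,1.28]},
  {"delta_pos": [-9.95,35.8,6],"dr": [0,0,1.28]},
  {"delta_pos": [-9.95,35.8,6],"dr": [0,0,1.28]},
  {"delta_pos": [-9.95,35.8,6],"dr": [0,0,1.28]},
  {"delta_pos": [-9.95,35.8,6],"dr": [0,0,1.28]},
  {"delta_pos": [0,0,0],"dr": [0,0,0]},
  {"delta_pos": [0,0,0],"dr": [0,0,0]},
  {"delta_pos": [0,0,0],"dr": [0,0,0]},
])

```text
time_s: 5.2
position: [0.5072, 0.2791, 0.1804]
tool_rot: [[0.173, -0.985, 0.0], [-0.985, -0.173, -0.0], [0.0, 0.0, -1.0]]
ft_force: [0.9, 0.7, -0.5]
grip_width: 0.0116
```

```bash
cat > look.py <<'E'
from h import *
from rig import env
import pickle,sys
n=sys.argv[1]
c=env.get_calibration("wrist");s=env.observe();im=env.get_image("wrist");pickle.dump((c,s),open(n+".pkl","wb"));cv2.imwrite(f"pics/{n}.png",im)
p=np.array(s['position']);R=np.array(s['tool_rot'])
print(s['time_s'],p,"yaw",np.degrees(np.arctan2(-R[0,0],-R[1,0]))*-1,s['q'],s['ft_force'],s['grip_width'])
E
python3 look.py w4
```

```text
5.2 [0.5072 0.2791 0.1804] yaw 9.948022135853416 [17.1151 28.1357 76.4211 -0.016  75.4479 97.1711] [ 0.8648  0.6651 -0.5486] 0.011564034405371768
```

View pics/w4.png

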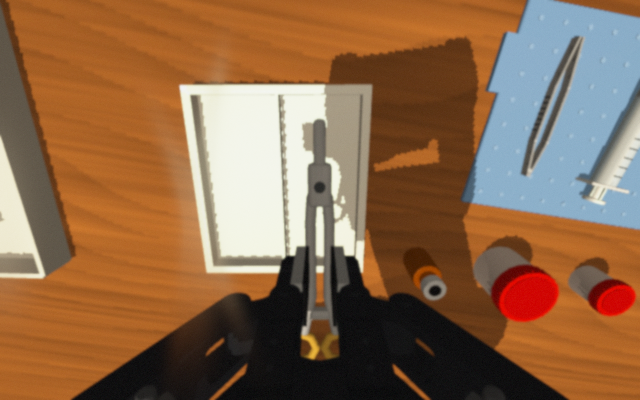

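Tray rim corners show at (181,86), (372,85) and (209,272). The holder hangs level and aligned.

```bash
python3 - <<'E'
from h import *
import pickle
c,s=pickle.load(open("w4.pkl","rb"))
P=plane(c,[[181,86],[372,85],[209,272]],.02)[:,:2];print(P)
print(np.linalg.norm(P[0]-P[2]),np.linalg.norm(P[0]-P[1]))
L=np.array([[91,80.5],[91,-80.5],[-91,80.5]])/1000
for Q,W in((P,L),):
    a=Q-Q.mean(0);b=W-W.mean(0);th=np.arctan2((b[:,0]*a[:,1]-b[:,1]*a[:,0]).sum(),(a*b).sum())
    R=np.array([[np.cos(th),-np.sin(th)],[np.sin(th),np.cos(th)]]);t=Q.mean(0)-R@W.mean(0)
    print("yaw",np.degrees(th),"t",t,"res",Q-(W@R.T+t)); print("comp -y",R@[0,-.0395]+t,"+y",R@[0,.0395]+t)
print("divider", plane(c,[[281,95],[286,250]],.02), plane(c,[[434,291]],.062),plane(c,[[525,293]],.058))
# nh origin check: pin when held
E
```

```text
[[0.579  0.4167]
 [0.6092 0.2494]
 [0.3913 0.3819]]
0.19088744598716778 0.17002333476617662
yaw 10.293631743632814 t [0.5014 0.3175] res [[ 0.0024  0.0037]
 [ 0.0038 -0.0052]
 [-0.0062  0.0014]]
comp -y [0.5085 0.2787] +y [0.4944 0.3564]
divider [[0.5869 0.328  0.02  ]
 [0.4329 0.3022 0.02  ]] [[0.437 0.155 0.062]] [[0.4475 0.0641 0.058 ]]
```

Emit:
arm_command([
  {"delta_pos": [0.5,0,-40],"dr": [0,0,0.3]},
  {"delta_pos": [0.5,0,-40],"dr": [0,0,0]},
  {"delta_pos": [0,0,-35],"dr": [0,0,0]},
  {"delta_pos": [0,0,-20],"dr": [0,0,0]},
  {"delta_pos": [0,0,-11],"dr": [0,0,0]},
  {"delta_pos": [0,0,-4.5],"dr": [0,0,0]},
  {"delta_pos": [0,0,0],"dr": [0,0,0]},
  {"delta_pos": [0,0,0],"dr": [0,0,0]},
])

```text
time_s: 6.05
position: [0.5087, 0.2799, 0.0309]
tool_rot: [[0.179, -0.984, 0.002], [-0.984, -0.179, 0.001], [-0.0, -0.002, -1.0]]
ft_force: [0.5, 0.4, -1.1]
grip_width: 0.0114
```

Emit:
arm_command([
  {"delta_pos": [0,0,0],"dr": [0,0,0]},
  {"delta_pos": [0,0,0],"dr": [0,0,0]},
  {"delta_pos": [0,0,0],"dr": [0,0,0]},
], grip=0.38)

```text
time_s: 6.35
position: [0.5082, 0.28, 0.0302]
tool_rot: [[0.179, -0.984, 0.001], [-0.984, -0.179, 0.0], [-0.0, -0.001, -1.0]]
ft_force: [0.2, -0.1, 0.0]
grip_width: 0.0325
```

Emit:
arm_command([
  {"delta_pos": [0,0,20],"dr": [0,0,0]},
  {"delta_pos": [0,0,45],"dr": [0,0,0]},
  {"delta_pos": [0,0,45],"dr": [0,0,0]},
  {"delta_pos": [18.2,-33.75,0],"dr": [0,0,-1.65]},
  {"delta_pos": [18.2,-33.75,0],"dr": [0,0,-1.65]},
  {"delta_pos": [18.2,-33.75,0],"dr": [0,0,-1.65]},
  {"delta_pos": [18.2,-33.75,0],"dr": [0,0,-1.65]},
  {"delta_pos": [18.2,-33.75,0],"dr": [0,0,-1.65]},
  {"delta_pos": [18.2,-33.75,0],"dr": [0,0,-1.65]},
  {"delta_pos": [0,0,0],"dr": [0,0,0]},
  {"delta_pos": [0,0,0],"dr": [0,0,0]},
])

```text
time_s: 7.45
position: [0.6172, 0.0769, 0.1396]
tool_rot: [[0.006, -1.0, -0.0], [-1.0, -0.006, 0.0], [-0.0, 0.0, -1.0]]
ft_force: [0.2, -0.6, 0.6]
grip_width: 0.0326
```

```bash
python3 look.py w5; python3 - <<'E'
from h import *
import pickle
c,s=pickle.load(open("w5.pkl","rb"));im=cv2.imread("pics/w5.png")
p=np.array(s['position']);R=np.array(s['tool_rot'])
for d in(-.06,-.03,0,.03,.06):
    u=proj(c,[[p[0]+d*-R[0,1],p[1]+d*-R[1,1],.011]])[0];cv2.circle(im,tuple(int(round(v)) for v in u),1,(0,0,255),-1)
cv2.imwrite("pics/w5m.png",im)
E
```

```text
7.45 [0.6172 0.0769 0.1396] yaw 0.3378911361662472 [-3.7897 34.4171 72.0198  0.0136 73.5918 85.8686] [ 0.2061 -0.5616  0.5973] 0.032588384225372205
```

View pics/w5m.png

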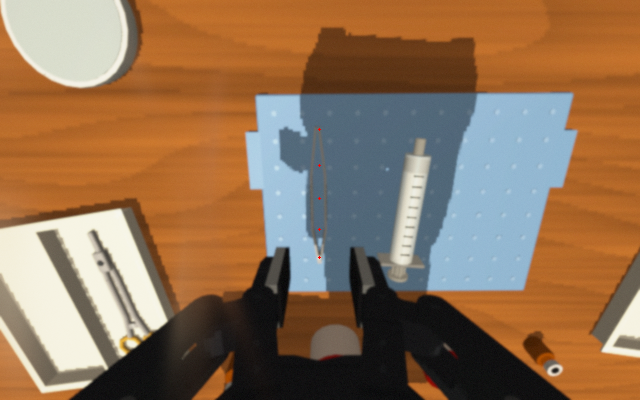

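The markers lie on the tweezers' axis. The needle holder lies flat in its compartment, at (115,290) px.

Emit:
arm_command([
  {"delta_pos": [0,0.5,-35],"dr": [0,0,0]},
  {"delta_pos": [0,0,-35],"dr": [0,0,0]},
  {"delta_pos": [0,0,-25],"dr": [0,0,0]},
  {"delta_pos": [0,0,-13],"dr": [0,0,0]},
  {"delta_pos": [0,0,0],"dr": [0,0,0]},
  {"delta_pos": [0,0,0],"dr": [0,0,0]},
])

```text
time_s: 8.1
position: [0.6177, 0.0784, 0.033]
tool_rot: [[0.008, -1.0, 0.002], [-1.0, -0.008, -0.0], [0.0, -0.002, -1.0]]
ft_force: [0.7, -0.8, 0.2]
grip_width: 0.0327
```

Emit:
arm_command([
  {"delta_pos": [0,0,0],"dr": [0,0,0]},
  {"delta_pos": [0,0,0],"dr": [0,0,0]},
  {"delta_pos": [0,0,0],"dr": [0,0,0]},
  {"delta_pos": [0,0,0],"dr": [0,0,0]},
  {"delta_pos": [0,0,0],"dr": [0,0,0]},
], grip=0)

```text
time_s: 8.6
position: [0.618, 0.078, 0.0335]
tool_rot: [[0.007, -1.0, 0.003], [-1.0, -0.007, 0.0], [-0.0, -0.003, -1.0]]
ft_force: [-1.0, 1.1, 5.7]
grip_width: 0.0121
```

Emit:
arm_command([
  {"delta_pos": [0,0,15],"dr": [0,0,0]},
  {"delta_pos": [0,0,25],"dr": [0,0,0]},
  {"delta_pos": [0,0,30],"dr": [0,0,0]},
  {"delta_pos": [0,0,0],"dr": [0,0,0]},
  {"delta_pos": [0,0,0],"dr": [0,0,0]},
])

```text
time_s: 9.1
position: [0.6173, 0.0779, 0.1025]
tool_rot: [[0.007, -1.0, 0.001], [-1.0, -0.007, -0.0], [0.0, -0.001, -1.0]]
ft_force: [-0.1, -0.5, -0.9]
grip_width: 0.0123
```

Emit:
arm_command([
  {"delta_pos": [-15.4,34.8,6],"dr": [0,0,1.23]},
  {"delta_pos": [-15.4,34.8,6],"dr": [0,0,1.23]},
  {"delta_pos": [-15.4,34.8,6],"dr": [0,0,1.23]},
  {"delta_pos": [-15.4,34.8,6],"dr": [0,0,1.23]},
  {"delta_pos": [-15.4,34.8,6],"dr": [0,0,1.23]},
  {"delta_pos": [-15.4,34.8,6],"dr": [0,0,1.23]},
  {"delta_pos": [-15.4,34.8,6],"dr": [0,0,1.23]},
  {"delta_pos": [-15.4,34.8,6],"dr": [0,0,1.23]},
  {"delta_pos": [0,0,0],"dr": [0,0,0]},
  {"delta_pos": [0,0,0],"dr": [0,0,0]},
])

```text
time_s: 10.1
position: [0.4934, 0.3565, 0.1488]
tool_rot: [[0.179, -0.984, -0.001], [-0.984, -0.179, -0.001], [0.001, 0.002, -1.0]]
ft_force: [0.6, -0.7, -0.6]
grip_width: 0.012
```

```bash
python3 look.py w6
```

```text
10.1 [0.4934 0.3565 0.1488] yaw 10.321341203715834 [ 24.7273  32.7052  73.6771  -0.0153  73.7181 104.4103] [ 0.5981 -0.7159 -0.6085] 0.011994104967905907
```

View pics/w6.png

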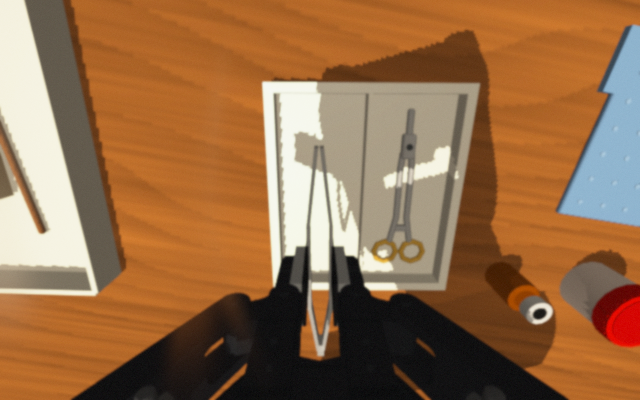

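The needle holder lies flat and centred in the right compartment. The tweezers are held level over the left one. I'll lower them.

Emit:
arm_command([
  {"delta_pos": [0.5,0,-40],"dr": [0,0,0]},
  {"delta_pos": [0,0,-40],"dr": [0,0,0]},
  {"delta_pos": [0,0,-23],"dr": [0,0,0]},
  {"delta_pos": [0,0,-11],"dr": [0,0,0]},
  {"delta_pos": [0,0,-4],"dr": [0,0,0]},
  {"delta_pos": [0,0,0],"dr": [0,0,0]},
  {"delta_pos": [0,0,0],"dr": [0,0,0]},
])

```text
time_s: 10.85
position: [0.4953, 0.3564, 0.033]
tool_rot: [[0.178, -0.984, 0.002], [-0.984, -0.178, 0.001], [-0.001, -0.002, -1.0]]
ft_force: [-0.3, 0.7, -0.1]
grip_width: 0.0122
```

Emit:
arm_command([
  {"delta_pos": [0,0,0],"dr": [0,0,0]},
  {"delta_pos": [0,0,0],"dr": [0,0,0]},
  {"delta_pos": [0,0,0],"dr": [0,0,0]},
], grip=0.38)

```text
time_s: 11.15
position: [0.4947, 0.3564, 0.0323]
tool_rot: [[0.178, -0.984, 0.001], [-0.984, -0.178, 0.0], [-0.0, -0.001, -1.0]]
ft_force: [0.3, -0.3, 0.2]
grip_width: 0.0327
```

Emit:
arm_command([
  {"delta_pos": [0,0,20],"dr": [0,0,0]},
  {"delta_pos": [0,0,45],"dr": [0,0,0]},
  {"delta_pos": [0,0,45],"dr": [0,0,0]},
  {"delta_pos": [12.2,-39.7,0],"dr": [0,0,-1.52]},
  {"delta_pos": [12.2,-39.7,0],"dr": [0,0,-1.52]},
  {"delta_pos": [12.2,-39.7,0],"dr": [0,0,-1.52]},
  {"delta_pos": [12.2,-39.7,0],"dr": [0,0,-1.52]},
  {"delta_pos": [12.2,-39.7,0],"dr": [0,0,-1.52]},
  {"delta_pos": [12.2,-39.7,0],"dr": [0,0,-1.52]},
  {"delta_pos": [12.2,-39.7,0],"dr": [0,0,-1.52]},
  {"delta_pos": [12.2,-39.7,0],"dr": [0,0,-1.52]},
  {"delta_pos": [12.2,-39.7,0],"dr": [0,0,-1.52]},
  {"delta_pos": [0,0,0],"dr": [0,0,0]},
  {"delta_pos": [0,0,0],"dr": [0,0,0]},
])

```text
time_s: 12.55
position: [0.6043, -0.0015, 0.1418]
tool_rot: [[-0.061, -0.998, -0.0], [-0.998, 0.061, 0.0], [-0.0, 0.0, -1.0]]
ft_force: [-1.0, 0.5, -0.1]
grip_width: 0.0324
```

```bash
python3 look.py w7; python3 - <<'E'
from h import *
import pickle
c,s=pickle.load(open("w7.pkl","rb"));im=cv2.imread("pics/w7.png")
p=np.array(s['position']);R=np.array(s['tool_rot'])
for d in(-.06,-.03,0,.03,.06):
    u=proj(c,[[p[0]+d*-R[0,1],p[1]+d*-R[1,1],.0165]])[0];cv2.circle(im,tuple(int(round(v)) for v in u),1,(0,0,255),-1)
cv2.imwrite("pics/w7m.png",im)
E
```

```text
12.55 [ 0.6043 -0.0015  0.1418] yaw -3.5116349305329138 [-11.3589  32.6815  75.044    0.0143  72.2905  82.1484] [-0.9535  0.484  -0.1122] 0.032424537768577316
```

View pics/w7m.png

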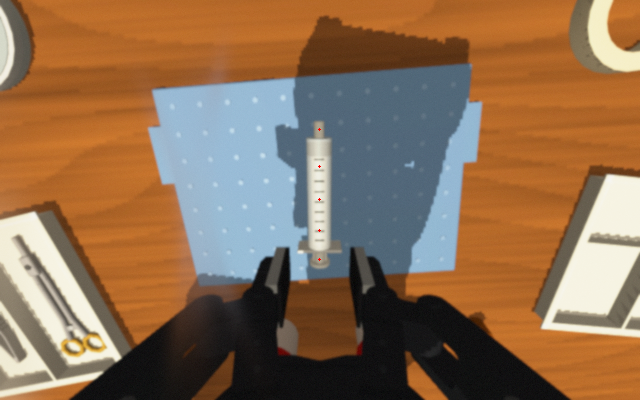

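The markers run straight along the barrel axis (x≈319 px). Open wider, descend and grip.

Emit:
arm_command([
  {"delta_pos": [0,0,-35],"dr": [0,0,0]},
  {"delta_pos": [0,0,-35],"dr": [0,0,0]},
  {"delta_pos": [0,0,-26],"dr": [0,0,0]},
  {"delta_pos": [0,0,-15],"dr": [0,0,0]},
  {"delta_pos": [0,0,0],"dr": [0,0,0]},
  {"delta_pos": [0,0,0],"dr": [0,0,0]},
], grip=0.5)

```text
time_s: 13.2
position: [0.6045, -0.0, 0.0315]
tool_rot: [[-0.059, -0.998, 0.001], [-0.998, 0.059, 0.0], [-0.0, -0.001, -1.0]]
ft_force: [0.7, 0.1, 0.3]
grip_width: 0.0427
```

Emit:
arm_command([
  {"delta_pos": [0,0,0],"dr": [0,0,0]},
  {"delta_pos": [0,0,0],"dr": [0,0,0]},
  {"delta_pos": [0,0,0],"dr": [0,0,0]},
  {"delta_pos": [0,0,0],"dr": [0,0,0]},
  {"delta_pos": [0,0,0],"dr": [0,0,0]},
], grip=0, squeeze=25)

```text
time_s: 13.7
position: [0.6049, -0.0008, 0.0322]
tool_rot: [[-0.06, -0.998, 0.002], [-0.998, 0.06, 0.0], [-0.0, -0.002, -1.0]]
ft_force: [-0.4, 3.0, 6.0]
grip_width: 0.0199
```

Emit:
arm_command([
  {"delta_pos": [0,0,15],"dr": [0,0,0]},
  {"delta_pos": [0,0,35],"dr": [0,0,0]},
  {"delta_pos": [0,0,40],"dr": [0,0,0]},
  {"delta_pos": [0,0,0],"dr": [0,0,0]},
  {"delta_pos": [0,0,0],"dr": [0,0,0]},
])

```text
time_s: 14.2
position: [0.6045, -0.0011, 0.1218]
tool_rot: [[-0.06, -0.998, 0.002], [-0.998, 0.06, -0.0], [0.0, -0.002, -1.0]]
ft_force: [-0.4, 0.0, -0.5]
grip_width: 0.0201
```

```bash
python3 - <<'E'
from h import *
from rig import env
P=np.array([[ 0.6122,-0.2463],[0.4539,-0.2206],[0.4258,-0.3864]])
L=np.array([[76,79.5],[-76,79.5],[-76,-79.5]])/1000
a=P-P.mean(0);b=L-L.mean(0);th=np.arctan2((b[:,0]*a[:,1]-b[:,1]*a[:,0]).sum(),(a*b).sum())
R=np.array([[np.cos(th),-np.sin(th)],[np.sin(th),np.cos(th)]]);t=P.mean(0)-R@L.mean(0)
print(np.degrees(th),t,P-(L@R.T+t));print("long",R@[0,-.0385]+t,"big",R@[-.029,.0395]+t,"small",R@[.0455,.0395]+t)
E
```

```text
-9.394964860253568 [ 0.518  -0.3147] [[ 0.0063  0.0024]
 [-0.0021  0.0033]
 [-0.0042 -0.0057]]
long [ 0.5117 -0.3527] big [ 0.4958 -0.271 ] small [ 0.5693 -0.2832]
```

Emit:
arm_command([
  {"delta_pos": [-10.3,-39,4],"dr": [0,0,-0.66]},
  {"delta_pos": [-10.3,-39,4],"dr": [0,0,-0.66]},
  {"delta_pos": [-10.3,-39,4],"dr": [0,0,-0.66]},
  {"delta_pos": [-10.3,-39,4],"dr": [0,0,-0.66]},
  {"delta_pos": [-10.3,-39,4],"dr": [0,0,-0.66]},
  {"delta_pos": [-10.3,-39,4],"dr": [0,0,-0.66]},
  {"delta_pos": [-10.3,-39,4],"dr": [0,0,-0.66]},
  {"delta_pos": [-10.3,-39,4],"dr": [0,0,-0.66]},
  {"delta_pos": [-10.3,-39,4],"dr": [0,0,-0.66]},
  {"delta_pos": [0,0,0],"dr": [0,0,0]},
  {"delta_pos": [0,0,0],"dr": [0,0,0]},
  {"delta_pos": [0,0,0],"dr": [0,0,0]},
])

```text
time_s: 15.4
position: [0.5117, -0.3508, 0.1559]
tool_rot: [[-0.162, -0.987, -0.001], [-0.987, 0.162, 0.002], [-0.001, 0.002, -1.0]]
ft_force: [0.6, 0.9, -0.5]
grip_width: 0.02
```

```bash
python3 look.py w8
```

```text
15.4 [ 0.5117 -0.3508  0.1559] yaw -9.32843454608107 [-45.3583  33.3862  71.0413   0.0141  75.6916  53.9666] [ 0.5551  0.9344 -0.5224] 0.020003554335588248
```

View pics/w8.png

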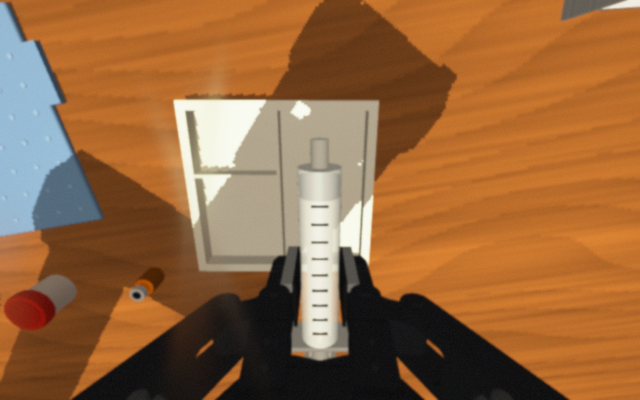

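Rim corners are at (175,101), (379,101) and (199,271). The syringe is held level over the long compartment.

```bash
python3 - <<'E'
from h import *
import pickle
c,s=pickle.load(open("w8.pkl","rb"))
P=plane(c,[[175,101],[379,101],[199,271]],.02)[:,:2];print(P)
print(np.linalg.norm(P[0]-P[2]),np.linalg.norm(P[0]-P[1]))
L=np.array([[76,79.5],[76,-79.5],[-76,79.5]])/1000
d=P-P[0];th=np.arctan2(-d[1,0]*-1, -d[1,1]) ; 
for k in (P[0]-P[2], (P[0]-P[1])@np.array([[0,-1],[1,0]])): print("edge yaw",np.degrees(np.arctan2(k[1],k[0])))
t=(P[1]+P[2])/2; print("centre",t)
th=np.radians(-9.4);R=np.array([[np.cos(th),-np.sin(th)],[np.sin(th),np.cos(th)]])
print("long",R@[0,-.0385]+t,"big",R@[-.029,.0395]+t,"small",R@[.0455,.0395]+t)
print("held syringe cap, thumb",proj(c,[[*s['position'][:2],.15]]))
h=s['position'][2]-.0322+.0165
print("axis z",h,plane(c,[[320,138],[319,358]],h), plane(c,[[280,190],[197,173],[277,173]],.02))
E
```

```text
[[ 0.6116 -0.2464]
 [ 0.5844 -0.4126]
 [ 0.4523 -0.2186]]
0.16177218683740274 0.16842899640103323
edge yaw -9.890288707561028
edge yaw -9.315194788627908
centre [ 0.5183 -0.3156]
long [ 0.512  -0.3536] big [ 0.4962 -0.2719] small [ 0.5697 -0.2841]
held syringe cap, thumb [[318.9882 275.614 ]]
axis z 0.14021322598597757 [[ 0.5771 -0.362   0.1402]
 [ 0.4487 -0.3404  0.1402]] [[ 0.5224 -0.3163  0.02  ]
 [ 0.5499 -0.2464  0.02  ]
 [ 0.5384 -0.3169  0.02  ]]
```

Emit:
arm_command([
  {"delta_pos": [-1,-2,-40],"dr": [0,0,0]},
  {"delta_pos": [0,0,-40],"dr": [0,0,0]},
  {"delta_pos": [0,0,-25],"dr": [0,0,0]},
  {"delta_pos": [0,0,-14],"dr": [0,0,0]},
  {"delta_pos": [0,0,-6],"dr": [0,0,0]},
  {"delta_pos": [0,0,-1],"dr": [0,0,0]},
  {"delta_pos": [0,0,0],"dr": [0,0,0]},
])

```text
time_s: 16.15
position: [0.5112, -0.3542, 0.032]
tool_rot: [[-0.163, -0.987, 0.001], [-0.987, 0.163, -0.001], [0.001, -0.002, -1.0]]
ft_force: [0.5, 0.4, 0.0]
grip_width: 0.0199
```

Emit:
arm_command([
  {"delta_pos": [0,0,0],"dr": [0,0,0]},
  {"delta_pos": [0,0,0],"dr": [0,0,0]},
  {"delta_pos": [0,0,0],"dr": [0,0,0]},
], grip=0.42)

```text
time_s: 16.45
position: [0.5108, -0.3542, 0.0314]
tool_rot: [[-0.163, -0.987, 0.001], [-0.987, 0.163, -0.001], [0.001, -0.001, -1.0]]
ft_force: [1.1, -0.6, 0.0]
grip_width: 0.0367
```

Emit:
arm_command([
  {"delta_pos": [0,0,20],"dr": [0,0,0]},
  {"delta_pos": [0,0,45],"dr": [0,0,0]},
  {"delta_pos": [0,0,45],"dr": [0,0,0]},
])

```text
time_s: 16.75
position: [0.5103, -0.3538, 0.1419]
tool_rot: [[-0.163, -0.987, -0.001], [-0.987, 0.163, 0.001], [-0.001, 0.001, -1.0]]
ft_force: [-0.1, -0.8, 0.2]
grip_width: 0.0361
```

Emit:
arm_command([
  {"delta_pos": [-7.3,45.8,6.5],"dr": [0,0,1.04]},
  {"delta_pos": [-7.3,45.8,6.5],"dr": [0,0,1.04]},
  {"delta_pos": [-7.3,45.8,6.5],"dr": [0,0,1.04]},
  {"delta_pos": [-7.3,45.8,6.5],"dr": [0,0,1.04]},
  {"delta_pos": [-7.3,45.8,6.5],"dr": [0,0,1.04]},
  {"delta_pos": [-7.3,45.8,6.5],"dr": [0,0,1.04]},
  {"delta_pos": [-7.3,45.8,6.5],"dr": [0,0,1.04]},
  {"delta_pos": [-7.3,45.8,6.5],"dr": [0,0,1.04]},
  {"delta_pos": [-7.3,45.8,6.5],"dr": [0,0,1.04]},
  {"delta_pos": [0,0,0],"dr": [0,0,0]},
  {"delta_pos": [0,0,0],"dr": [0,0,0]},
], grip=1)

```text
time_s: 17.85
position: [0.4449, 0.0589, 0.1997]
tool_rot: [[0.002, -1.0, 0.001], [-1.0, -0.002, -0.0], [0.0, -0.001, -1.0]]
ft_force: [-0.3, 0.0, 0.4]
grip_width: 0.0854
```

```bash
python3 look.py w9; python3 - <<'E'
from h import *
import pickle
c,s=pickle.load(open("w9.pkl","rb"));im=cv2.imread("pics/w9.png")
h=cv2.cvtColor(im,cv2.COLOR_BGR2HSV);red=((h[...,0]<8)|(h[...,0]>172))&(h[...,1]>215)&(h[...,2]>60)
for b in blobs(red,200):
    cn=max(cv2.findContours(b[0].astype(np.uint8),0,1)[0],key=cv2.contourArea)
    P=plane(c,cn.reshape(-1,2),.058)[:,:2]; print(b[1],b[2],"bbox mm",P.min(0),P.max(0),(P.min(0)+P.max(0))/2,cv2.minEnclosingCircle((P*1000).astype(np.float32)))
E
```

```text
17.85 [0.4449 0.0589 0.1997] yaw 0.106436567708924 [-7.6361 14.7362 94.7846 -0.0136 70.4158 82.262 ] [-0.2801  0.0464  0.3818] 0.0853637804972493
[ 289  164   62   60 2928] [319.5171 193.749 ] bbox mm [0.4151 0.0299] [0.473  0.0872] [0.4441 0.0586] ((443.945068359375, 58.22608947753906), 29.60892105102539)
[ 407  166   43   41 1327] [428.1055 186.7099] bbox mm [ 0.4328 -0.0618] [ 0.4714 -0.0227] [ 0.4521 -0.0423] ((451.5871887207031, -42.14390563964844), 19.892736434936523)
```

View pics/w9.png

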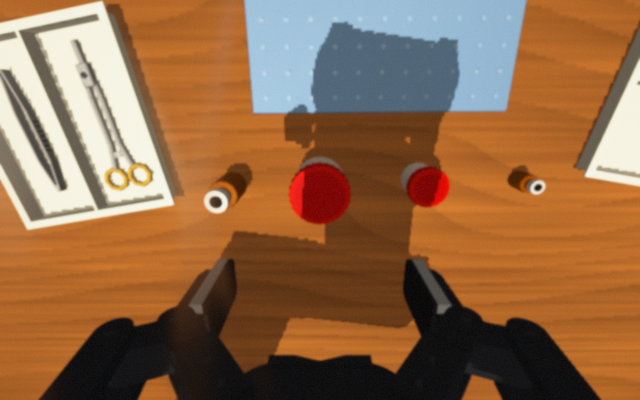

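The lid centre comes out at (0.444, 0.0586) with 58 mm diameter, directly under the tool. Both instruments lie flat in their tray. Descend and grip the lid.

Emit:
arm_command([
  {"delta_pos": [-0.5,0,-45],"dr": [0,0,0]},
  {"delta_pos": [0,0,-45],"dr": [0,0,0]},
  {"delta_pos": [0,0,-35],"dr": [0,0,0]},
  {"delta_pos": [0,0,-22],"dr": [0,0,0]},
  {"delta_pos": [0,0,0],"dr": [0,0,0]},
  {"delta_pos": [0,0,0],"dr": [0,0,0]},
])

```text
time_s: 18.5
position: [0.445, 0.0572, 0.0526]
tool_rot: [[-0.002, -1.0, -0.0], [-1.0, 0.002, -0.0], [0.0, 0.0, -1.0]]
ft_force: [0.0, 0.0, 0.2]
grip_width: 0.0853
```

Emit:
arm_command([
  {"delta_pos": [0,0,0],"dr": [0,0,0]},
  {"delta_pos": [0,0,0],"dr": [0,0,0]},
  {"delta_pos": [0,0,0],"dr": [0,0,0]},
  {"delta_pos": [0,0,0],"dr": [0,0,0]},
], grip=0, squeeze=35)

```text
time_s: 18.9
position: [0.4451, 0.0579, 0.0537]
tool_rot: [[-0.0, -1.0, 0.003], [-1.0, 0.0, -0.001], [0.001, -0.003, -1.0]]
ft_force: [-1.6, -1.1, 8.5]
grip_width: 0.0567
```

Emit:
arm_command([
  {"delta_pos": [0,0,15],"dr": [0,0,0]},
  {"delta_pos": [0,0,40],"dr": [0,0,0]},
  {"delta_pos": [0,0,45],"dr": [0,0,0]},
  {"delta_pos": [0,0,0],"dr": [0,0,0]},
  {"delta_pos": [0,0,0],"dr": [0,0,0]},
])

```text
time_s: 19.4
position: [0.4446, 0.0582, 0.1533]
tool_rot: [[-0.0, -1.0, 0.003], [-1.0, 0.0, -0.0], [0.0, -0.003, -1.0]]
ft_force: [0.5, -0.1, -0.7]
grip_width: 0.0571
```

```bash
python3 - <<'E'
from h import *
import pickle
c,s=pickle.load(open("w9.pkl","rb"));print("vial",plane(c,[[216,202]],.062))
E
```

```text
vial [[0.4378 0.1547 0.062 ]]
```

Emit:
arm_command([
  {"delta_pos": [5.7,-36.7,0],"dr": [0,0,-1.04]},
  {"delta_pos": [5.7,-36.7,0],"dr": [0,0,-1.04]},
  {"delta_pos": [5.7,-36.7,0],"dr": [0,0,-1.04]},
  {"delta_pos": [5.7,-36.7,0],"dr": [0,0,-1.04]},
  {"delta_pos": [5.7,-36.7,0],"dr": [0,0,-1.04]},
  {"delta_pos": [5.7,-36.7,0],"dr": [0,0,-1.04]},
  {"delta_pos": [5.7,-36.7,0],"dr": [0,0,-1.04]},
  {"delta_pos": [5.7,-36.7,0],"dr": [0,0,-1.04]},
  {"delta_pos": [5.7,-36.7,0],"dr": [0,0,-1.04]},
  {"delta_pos": [0,0,0],"dr": [0,0,0]},
  {"delta_pos": [0,0,0],"dr": [0,0,0]},
  {"delta_pos": [0,0,0],"dr": [0,0,0]},
])

```text
time_s: 20.6
position: [0.4954, -0.271, 0.1514]
tool_rot: [[-0.162, -0.987, -0.002], [-0.987, 0.162, 0.002], [-0.001, 0.002, -1.0]]
ft_force: [0.1, 0.9, -0.6]
grip_width: 0.0569
```

```bash
python3 look.py w10
```

```text
20.6 [ 0.4954 -0.271   0.1514] yaw -9.333056884436528 [-40.6946  28.5793  81.0426   0.0095  70.5057  58.6352] [ 0.0911  0.9495 -0.5751] 0.05690774163685868
```

View pics/w10.png

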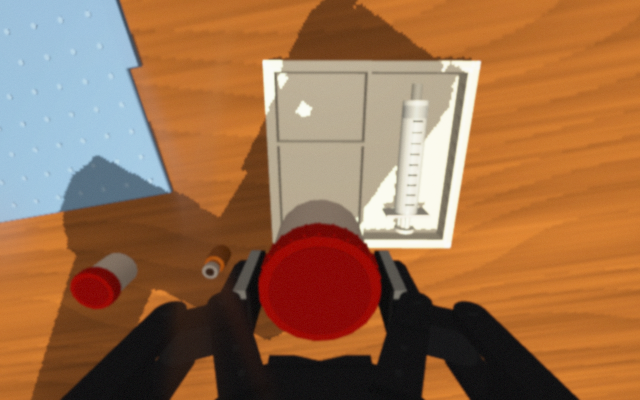

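The syringe lies flat in the long compartment, and the pot is held upright above the larger pocket. Rim corners at (263,61), (480,61), (450,247).

```bash
python3 - <<'E'
from h import *
import pickle
c,s=pickle.load(open("w10.pkl","rb"))
P=plane(c,[[263,61],[480,61],[450,247]],.02)[:,:2];print(P)
k=(P[1]-P[2]);print(np.degrees(np.arctan2(k[1],k[0])),np.linalg.norm(k),np.linalg.norm(P[0]-P[1]))
t=(P[0]+P[2])/2;th=np.radians(-9.4);R=np.array([[np.cos(th),-np.sin(th)],[np.sin(th),np.cos(th)]])
print(t,"big",R@[-.029,.0395]+t,"small",R@[.0455,.0395]+t)
print("pot TCP floor proj",proj(c,[[*s['position'][:2],.003]]))
E
```

```text
[[ 0.6122 -0.2457]
 [ 0.5849 -0.4124]
 [ 0.4252 -0.3862]]
-9.332992189677507 0.16187553604999938 0.16891825318232123
[ 0.5187 -0.3159] big [ 0.4965 -0.2722] small [ 0.57   -0.2844]
pot TCP floor proj [[319.3473 191.156 ]]
```

Emit:
arm_command([
  {"delta_pos": [1,-1,-35],"dr": [0,0,0]},
  {"delta_pos": [0,0,-28],"dr": [0,0,0]},
  {"delta_pos": [0,0,-16],"dr": [0,0,0]},
  {"delta_pos": [0,0,-10],"dr": [0,0,0]},
  {"delta_pos": [0,0,-5.5],"dr": [0,0,0]},
  {"delta_pos": [0,0,0],"dr": [0,0,0]},
  {"delta_pos": [0,0,0],"dr": [0,0,0]},
])

```text
time_s: 21.35
position: [0.4971, -0.2732, 0.0586]
tool_rot: [[-0.163, -0.987, 0.001], [-0.987, 0.163, -0.001], [0.001, -0.001, -1.0]]
ft_force: [0.9, 0.8, -1.3]
grip_width: 0.0567
```

Emit:
arm_command([
  {"delta_pos": [0,0,-1.5],"dr": [0,0,0]},
  {"delta_pos": [0,0,0],"dr": [0,0,0]},
  {"delta_pos": [0,0,0],"dr": [0,0,0]},
])

```text
time_s: 21.65
position: [0.4969, -0.2733, 0.0568]
tool_rot: [[-0.163, -0.987, 0.001], [-0.987, 0.163, -0.001], [0.0, -0.001, -1.0]]
ft_force: [-1.1, 0.3, 1.9]
grip_width: 0.0572
```

Emit:
arm_command([
  {"delta_pos": [0,0,0],"dr": [0,0,0]},
  {"delta_pos": [0,0,0],"dr": [0,0,0]},
  {"delta_pos": [0,0,0],"dr": [0,0,0]},
  {"delta_pos": [0,0,0],"dr": [0,0,0]},
], grip=1)

```text
time_s: 22.05
position: [0.4967, -0.2731, 0.0563]
tool_rot: [[-0.163, -0.987, -0.0], [-0.987, 0.163, 0.0], [-0.0, 0.0, -1.0]]
ft_force: [-0.3, 0.7, 0.5]
grip_width: 0.0853
```

Emit:
arm_command([
  {"delta_pos": [0,0,20],"dr": [0,0,0]},
  {"delta_pos": [0,0,45],"dr": [0,0,0]},
  {"delta_pos": [0,0,45],"dr": [0,0,0]},
  {"delta_pos": [0,0,0],"dr": [0,0,0]},
])

```text
time_s: 22.45
position: [0.4985, -0.2745, 0.1722]
tool_rot: [[-0.163, -0.987, 0.008], [-0.987, 0.163, -0.007], [0.006, -0.01, -1.0]]
ft_force: [0.3, 0.6, -0.3]
grip_width: 0.085
```

Emit:
arm_command([
  {"delta_pos": [-5.87,42.75,2],"dr": [0,0,0.94]},
  {"delta_pos": [-5.87,42.75,2],"dr": [0,0,0.94]},
  {"delta_pos": [-5.87,42.75,2],"dr": [0,0,0.94]},
  {"delta_pos": [-5.87,42.75,2],"dr": [0,0,0.94]},
  {"delta_pos": [-5.87,42.75,2],"dr": [0,0,0.94]},
  {"delta_pos": [-5.87,42.75,2],"dr": [0,0,0.94]},
  {"delta_pos": [-5.87,42.75,2],"dr": [0,0,0.94]},
  {"delta_pos": [-5.87,42.75,2],"dr": [0,0,0.94]},
  {"delta_pos": [-5.87,42.75,2],"dr": [0,0,0.94]},
  {"delta_pos": [-5.87,42.75,2],"dr": [0,0,0.94]},
  {"delta_pos": [0,0,0],"dr": [0,0,0]},
  {"delta_pos": [0,0,0],"dr": [0,0,0]},
], grip=0.65)

```text
time_s: 23.65
position: [0.4377, 0.155, 0.1859]
tool_rot: [[0.002, -1.0, -0.001], [-1.0, -0.002, -0.0], [0.0, 0.001, -1.0]]
ft_force: [0.3, 0.5, -0.3]
grip_width: 0.0558
```

```bash
python3 look.py w11; python3 - <<'E'
from h import *
import pickle
c,s=pickle.load(open("w11.pkl","rb"));im=cv2.imread("pics/w11.png");h=cv2.cvtColor(im,cv2.COLOR_BGR2HSV)
u=proj(c,[[*s['position'][:2],.062]])[0].round().astype(int);print(u)
w=(h[...,1]<70)&(h[...,2]>110);m=np.zeros(w.shape,bool);m[u[1]-35:u[1]+35,u[0]-35:u[0]+35]=1
for b in blobs(w&m,40):
    cn=max(cv2.findContours(b[0].astype(np.uint8),0,1)[0],key=cv2.contourArea)
    P=plane(c,cn.reshape(-1,2),.062)[:,:2];print(b[1],b[2],(P.min(0)+P.max(0))/2,P.max(0)-P.min(0))
cv2.imwrite("pics/w11c.png",cv2.resize(im[u[1]-60:u[1]+60,u[0]-80:u[0]+80],None,fx=3,fy=3))
E
```

```text
23.65 [0.4377 0.155  0.1859] yaw 0.14260392579298514 [ 4.8472 17.1885 93.8024 -0.0135 69.0461 94.7094] [ 0.2848  0.5329 -0.2895] 0.05584510865204856
[319 200]
[307 186  24  25 343] [318.2507 197.4577] [0.439  0.1556] [0.0222 0.0202]
```

Cap found at (0.439, 0.1556) with about 22 mm diameter, which is consistent. Descend and grip the vial's body.

Emit:
arm_command([
  {"delta_pos": [1,0.5,-45],"dr": [0,0,0]},
  {"delta_pos": [0,0,-45],"dr": [0,0,0]},
  {"delta_pos": [0,0,-32],"dr": [0,0,0]},
  {"delta_pos": [0,0,-17],"dr": [0,0,0]},
  {"delta_pos": [0,0,0],"dr": [0,0,0]},
  {"delta_pos": [0,0,0],"dr": [0,0,0]},
])

```text
time_s: 24.3
position: [0.4396, 0.154, 0.0477]
tool_rot: [[-0.001, -1.0, 0.0], [-1.0, 0.001, -0.0], [0.0, -0.0, -1.0]]
ft_force: [-0.4, 0.2, 0.7]
grip_width: 0.0558
```

Emit:
arm_command([
  {"delta_pos": [0,0,0],"dr": [0,0,0]},
  {"delta_pos": [0,0,0],"dr": [0,0,0]},
  {"delta_pos": [0,0,0],"dr": [0,0,0]},
  {"delta_pos": [0,0,0],"dr": [0,0,0]},
  {"delta_pos": [0,0,0],"dr": [0,0,0]},
], grip=0, squeeze=35)

```text
time_s: 24.8
position: [0.4397, 0.1548, 0.0485]
tool_rot: [[0.001, -1.0, 0.003], [-1.0, -0.001, -0.0], [0.0, -0.003, -1.0]]
ft_force: [-0.1, -1.6, 6.0]
grip_width: 0.0285
```

Emit:
arm_command([
  {"delta_pos": [0,0,15],"dr": [0,0,0]},
  {"delta_pos": [0,0,40],"dr": [0,0,0]},
  {"delta_pos": [0,0,55],"dr": [0,0,0]},
  {"delta_pos": [0,0,10],"dr": [0,0,0]},
  {"delta_pos": [0,0,0],"dr": [0,0,0]},
])

```text
time_s: 25.3
position: [0.4396, 0.155, 0.1641]
tool_rot: [[0.0, -1.0, 0.005], [-1.0, -0.0, 0.0], [-0.0, -0.005, -1.0]]
ft_force: [0.4, 0.4, -0.3]
grip_width: 0.0282
```

Emit:
arm_command([
  {"delta_pos": [13,-43.9,0],"dr": [0,0,-0.94]},
  {"delta_pos": [13,-43.9,0],"dr": [0,0,-0.94]},
  {"delta_pos": [13,-43.9,0],"dr": [0,0,-0.94]},
  {"delta_pos": [13,-43.9,0],"dr": [0,0,-0.94]},
  {"delta_pos": [13,-43.9,0],"dr": [0,0,-0.94]},
  {"delta_pos": [13,-43.9,0],"dr": [0,0,-0.94]},
  {"delta_pos": [13,-43.9,0],"dr": [0,0,-0.94]},
  {"delta_pos": [13,-43.9,0],"dr": [0,0,-0.94]},
  {"delta_pos": [13,-43.9,0],"dr": [0,0,-0.94]},
  {"delta_pos": [13,-43.9,0],"dr": [0,0,-0.94]},
  {"delta_pos": [0,0,0],"dr": [0,0,0]},
  {"delta_pos": [0,0,0],"dr": [0,0,0]},
  {"delta_pos": [0,0,0],"dr": [0,0,0]},
])

```text
time_s: 26.6
position: [0.5686, -0.283, 0.161]
tool_rot: [[-0.162, -0.987, -0.002], [-0.987, 0.162, 0.002], [-0.001, 0.002, -1.0]]
ft_force: [0.3, 0.5, 0.2]
grip_width: 0.0283
```

```bash
python3 look.py w12
```

```text
26.6 [ 0.5686 -0.283   0.161 ] yaw -9.335127311725229 [-37.1244  34.5247  67.913    0.0083  77.7214  62.2089] [0.2699 0.4636 0.1676] 0.028279075677904376
```

View pics/w12.png

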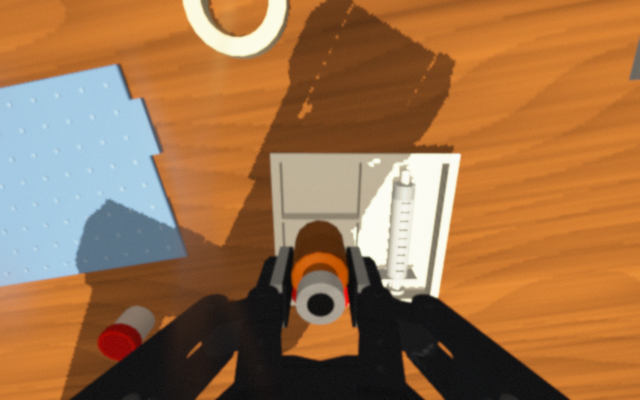

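The vial is upright over the tray. The tray's far corners are at (272,154) and (461,154).

```bash
python3 - <<'E'
from h import *
import pickle
c,s=pickle.load(open("w12.pkl","rb"))
P=plane(c,[[272,154],[461,154]],.02)[:,:2];print(P)
k=P[0]-P[1];print(np.degrees(np.arctan2(-k[0],k[1])),np.linalg.norm(k))
th=np.radians(-9.4);R=np.array([[np.cos(th),-np.sin(th)],[np.sin(th),np.cos(th)]])
t=P.mean(0)-R@[.081,0];print(t,"small",R@[.0455,.0395]+t)
E
```

```text
[[ 0.6118 -0.2473]
 [ 0.5846 -0.4135]]
-9.290898659900066 0.16832031892144794
[ 0.5183 -0.3172] small [ 0.5696 -0.2856]
```

Emit:
arm_command([
  {"delta_pos": [1,-2,-40],"dr": [0,0,0]},
  {"delta_pos": [0,0,-35],"dr": [0,0,0]},
  {"delta_pos": [0,0,-18],"dr": [0,0,0]},
  {"delta_pos": [0,0,-10],"dr": [0,0,0]},
  {"delta_pos": [0,0,-5],"dr": [0,0,0]},
  {"delta_pos": [0,0,0],"dr": [0,0,0]},
  {"delta_pos": [0,0,0],"dr": [0,0,0]},
])

```text
time_s: 27.35
position: [0.5705, -0.2862, 0.0555]
tool_rot: [[-0.163, -0.987, 0.002], [-0.987, 0.163, -0.001], [0.001, -0.002, -1.0]]
ft_force: [0.2, -0.2, -0.7]
grip_width: 0.0287
```

Emit:
arm_command([
  {"delta_pos": [0,0,-2],"dr": [0,0,0]},
  {"delta_pos": [0,0,-1],"dr": [0,0,0]},
  {"delta_pos": [0,0,0],"dr": [0,0,0]},
  {"delta_pos": [0,0,0],"dr": [0,0,0]},
])

```text
time_s: 27.75
position: [0.5702, -0.2862, 0.0516]
tool_rot: [[-0.163, -0.987, 0.0], [-0.987, 0.163, -0.0], [0.0, -0.001, -1.0]]
ft_force: [0.1, 0.0, 0.1]
grip_width: 0.0285
```

Emit:
arm_command([
  {"delta_pos": [0,0,-0.5],"dr": [0,0,0]},
  {"delta_pos": [0,0,0],"dr": [0,0,0]},
])

```text
time_s: 27.95
position: [0.5703, -0.2862, 0.0515]
tool_rot: [[-0.163, -0.987, 0.001], [-0.987, 0.163, -0.001], [0.0, -0.001, -1.0]]
ft_force: [-1.0, 0.8, 4.8]
grip_width: 0.0285
```

Emit:
arm_command([
  {"delta_pos": [0,0,0],"dr": [0,0,0]},
  {"delta_pos": [0,0,0],"dr": [0,0,0]},
  {"delta_pos": [0,0,0],"dr": [0,0,0]},
  {"delta_pos": [0,0,0],"dr": [0,0,0]},
], grip=0.65)

```text
time_s: 28.35
position: [0.57, -0.2861, 0.0507]
tool_rot: [[-0.163, -0.987, -0.0], [-0.987, 0.163, 0.0], [-0.0, 0.0, -1.0]]
ft_force: [-0.2, 0.5, -0.4]
grip_width: 0.0556
```

Emit:
arm_command([
  {"delta_pos": [0,0,20],"dr": [0,0,0]},
  {"delta_pos": [0,0,40],"dr": [0,0,0]},
  {"delta_pos": [0,0,45],"dr": [0,0,0]},
  {"delta_pos": [0,0,45],"dr": [0,0,0]},
  {"delta_pos": [-20,40,10],"dr": [0,0,0]},
  {"delta_pos": [-20,40,10],"dr": [0,0,0]},
  {"delta_pos": [-20,40,10],"dr": [0,0,0]},
  {"delta_pos": [-20,40,0],"dr": [0,0,0]},
  {"delta_pos": [-20,40,0],"dr": [0,0,0]},
  {"delta_pos": [-20,40,0],"dr": [0,0,0]},
  {"delta_pos": [0,0,0],"dr": [0,0,0]},
  {"delta_pos": [0,0,0],"dr": [0,0,0]},
  {"delta_pos": [0,0,0],"dr": [0,0,0]},
])

```text
time_s: 29.65
position: [0.4506, -0.0468, 0.2309]
tool_rot: [[-0.163, -0.987, 0.0], [-0.987, 0.163, -0.0], [0.0, -0.001, -1.0]]
ft_force: [0.0, -0.5, 0.1]
grip_width: 0.0556
```

```bash
python3 look.py w13; python3 - <<'E'
from h import *
from rig import env
t=env.get_image("top");s=env.get_image("side");w=cv2.imread("pics/w13.png")
a=cv2.resize(t[150:275,110:510],(800,250));b=cv2.resize(s[110:370,150:450],(400,346));d=cv2.resize(w,(400,250));d=np.vstack([d,np.zeros((96,400,3),np.uint8)])
cv2.imwrite("pics/final.png",np.vstack([a,np.hstack([b,d])]))
E
```

```text
29.65 [ 0.4506 -0.0468  0.2309] yaw -9.408741469035375 [-20.9608  13.236   91.0828  -0.0093  75.6474  78.4502] [ 0.0115 -0.505   0.1016] 0.05564856802074528
```

View pics/final.png

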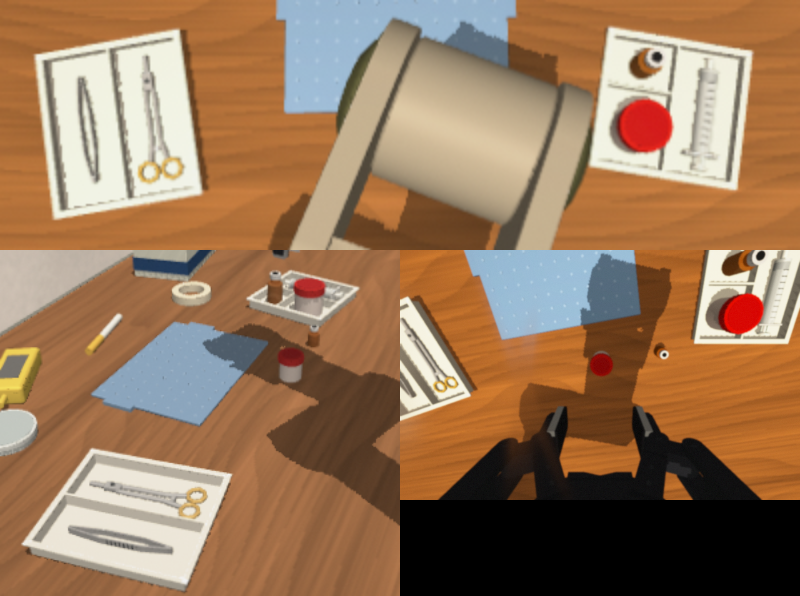

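All five items are in place, flat or upright, and the spares are still standing where they were. The gripper is clear of everything, so I'll hand in.

```bash
python3 -c "
from rig import env
print(env.close_job())"
```

```text
the job is handed in; nothing more can be done
None
```

Both kits are made up in the order asked, and I handed the job in at about 30 s.
- **Instrument tray:** the needle holder and the tweezers lie flat, one in each compartment.
- **Sampling tray:** the syringe lies flat in the long compartment. The large pot stands upright in the larger pocket and the tall vial upright in the smaller one.

The last top, side and wrist pictures show all five in place, with the arm clear of everything. The small pot and short vial still stand where they were. No force reading I took went above about 10 N.

**Disagreements:**
- Both trays measured about 9–10 mm larger in the images than their stated size. I used only their centres and edges, and those agreed to about 2 mm between views.
- The gripper read 12 mm on the 16 mm needle holder and on the 14 mm tweezers. Both grasps held.

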